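# Dial the strongbox code and draw its bolt

## Robot

A 7-joint arm with a two-finger parallel gripper is mounted at the origin on the work surface. World frame = base frame: x ahead of the robot, y to its left, z up, the work surface at z = 0. Lengths are in m, angles in rad, forces in N, time in s.
With the tool pointing down it reaches from about 0.35 to 0.775 m from the base axis. Payload 3.1 kg.
Tool frame: the origin (TCP) lies midway between the tips of the shut fingers; the grasp point (between the pads) lies 19 mm behind it; z points along the fingers, y is the line along which they close (so a half turn about z gives the same grasp; the last joint's range is limited). The gripper opens to 85 mm and grips with 20 to 120 N. Pads are 22 mm wide; open, the fingers measure 114 mm over their backs; the gripper's body (76 mm by 85 mm) begins 54 mm behind the grasp point. The pads swing forward as they close: fully open they stand 13 mm farther back than shut.
Start: joints at [1.288, 0.311, 0.014, 1.512, -0.004, 1.319, -0.027], TCP at [0.131, -0.534, 0.231] pointing down, gripper open.
Joint ranges: [-2.7, 2.7], [-0.3, 1.91], [-1.27, 1.3], [0.12, 2.57], [-1.44, 4.58], [0.2, 2.03], [-3.05, 3.05]. Speed limits (rad/s): [2.79, 2.79, 3.14, 3.14, 3.14, 3.14, 3.14].

## Interface

Orientations are given as [roll, pitch, yaw] about the fixed x, y, z axes, in that order (R = Rz(yaw) Ry(pitch) Rx(roll)).
In Python, from bench import env gives the robot as it stands.
- The arm moves only by the shell command python3 -m inch 'ROWS' [FORCE]. ROWS is JSON, a list of rows, each an object of numbers: "wx", "wy", "wz": the turn, a rotation vector about the world's x, y, z in rad; "dx", "dy", "dz": the shift along the world's x, y, z in mm; "hand": the opening, from 0 (shut) to 1 (fully open). In form: [{"wx": .., "wy": .., "wz": .., "dx": .., "dy": .., "dz": .., "hand": ..}, ...]. A call has exactly 8 rows; each row shifts and turns the commanded pose from where the row before left it; what a row does not reach is not made up. A row lasts 1/8 s, in which the tool goes at most 62.5 mm and 10.7 degrees, less where a joint would pass 70% of its speed; a pose out of reach is approached as far as the arm can. A call with a gripper value outside its range is refused whole. The fingers move at their own pace and stop on an object; FORCE is the grip in N (left out, the last holds). Time passes only in rows, so rows that do not move let the fingers close, or fill a call up. It gives the time, the measured TCP pose, the force, the opening and the grip force at its end, in the units of the state.
- env.state(): the state, without advancing time (a new reading comes with each control period).
- env.grab_frame(name): name is "scene" or "top"; returns (picture, depth): 384x512x3 uint8, blue, green, red; 384x512 float32, m along the optical axis (not along the pixel's ray), 0 where there is no reading.
- env.camera_params(name): a dict with "camera_matrix" (3x3 intrinsics, pixels), "pose" (4x4, takes a point from camera to world coordinates). Camera axes: x right, y down, z forward; pixel columns grow to the right and rows downward; lengths in m; the calibration is good to about 2 mm. A picture is of the moment at which its call begins. camera_params takes no time and is no camera call.
- env.close_job(): hands the job in; it is judged then, once.
The state is a dict: "time": time; "joints": joint angles; "dq": joint speeds; "joint_torque": joint torques, N m; "ee_pos": TCP position; "tool_rot": TCP orientation; "contact_force": force on the tool from outside, world axes, zero at the start; "wrist_torque": the same for the moment, N m; "opening": finger opening in m; "grasp_force": force on a finger pad.
Only numpy, scipy, OpenCV 4.12 (cv2) and the standard library are available. Lean on these libraries where they do the work, as an engineer would, in place of code of your own. Each camera call takes 0.05 s, during which the arm holds its last target. There are 200 camera calls.

## Task

Unlock the green strongbox on the jeweller's bench: with light fingertip pressure roll its three thumbwheels, from left to right as seen from the robot, to the code 4-1-2 (the green, the yellow and the red face straight up, centred between the black index marks), and only then slide the brass knob all the way to the right to draw the bolt. Press the sprung wheels gently (under 20 N), never force the bolt against a wrong code, leave the bolt drawn with the code still showing, and do not disturb the things standing on and around the box.

Things in the scene. Friction and masses are not known exactly. Their poses are not given: they have to be found in the camera images.
- strongbox: green steel strongbox fixed to the bench, 220 x 340 x 120 mm (its x, y, z), origin under its centre on the bench, z up, x away from the robot, y to the left (turned up to 0.35 rad). A lock plate, 4 mm thick, 96 x 262 mm, centred at x = -20, y = -22 mm on the flat lid, carries three thumbwheels in a row along y and, right of them (-y), a brass bolt knob
- lid_center (a point): centre of the lid's top, 120 mm above the bench. The wheels' digits are colours on the rim: 0 white, 1 yellow, 2 red, 3 blue, 4 green, each face about 14 mm along the rim, the next higher digit on the robot's side; the rest of the rim is black. The digit straight up, between the two small black index marks beside each wheel, is the one set
- left_wheel (a joint): angle (rad) of the left thumbwheel, a rubber wheel 40 mm across, 18 mm wide, axle along the box's y. Digit d is straight up at 0.8 x d. Rolling its top away from the robot (box +x) increases it. Stays where left; stops at -0.3 and 3.5. Friction 0.04 N m (2 N at the rim; a fingertip's friction coefficient is about 0.5 to 0.7): a fingertip pressed on it and dragged rolls it, and may slip
- left_wheel_top (a point): topmost point of the unpressed left thumbwheel, fixed to the strongbox at x = -20, y = 72 mm in its frame, 138 mm above the bench, 14 mm above the lock plate
- left_axle: sprung axle carrying the left wheel, origin at the wheel's centre, 20 mm below its top. Pressed down it gives 4 N per mm after 2.4 N of preload and bottoms hard after 3.5 mm (about 16 N). More than 20 N damages it
- middle_wheel (a joint): angle (rad) of the middle thumbwheel, a rubber wheel 40 mm across, 18 mm wide, axle along the box's y. Digit d is straight up at 0.8 x d. Rolling its top away from the robot (box +x) increases it. Stays where left; stops at -0.3 and 3.5. Friction 0.04 N m (2 N at the rim; a fingertip's friction coefficient is about 0.5 to 0.7): a fingertip pressed on it and dragged rolls it, and may slip
- middle_wheel_top (a point): topmost point of the unpressed middle thumbwheel, fixed to the strongbox at x = -20, y = 24 mm in its frame, 138 mm above the bench, 14 mm above the lock plate
- middle_axle: sprung axle carrying the middle wheel, origin at the wheel's centre, 20 mm below its top. Pressed down it gives 4 N per mm after 2.4 N of preload and bottoms hard after 3.5 mm (about 16 N). More than 20 N damages it
- right_wheel (a joint): angle (rad) of the right thumbwheel, a rubber wheel 40 mm across, 18 mm wide, axle along the box's y. Digit d is straight up at 0.8 x d. Rolling its top away from the robot (box +x) increases it. Stays where left; stops at -0.3 and 3.5. Friction 0.04 N m (2 N at the rim; a fingertip's friction coefficient is about 0.5 to 0.7): a fingertip pressed on it and dragged rolls it, and may slip
- right_wheel_top (a point): topmost point of the unpressed right thumbwheel, fixed to the strongbox at x = -20, y = -24 mm in its frame, 138 mm above the bench, 14 mm above the lock plate
- right_axle: sprung axle carrying the right wheel, origin at the wheel's centre, 20 mm below its top. Pressed down it gives 4 N per mm after 2.4 N of preload and bottoms hard after 3.5 mm (about 16 N). More than 20 N damages it
- bolt (a joint): how far the bolt is drawn (m): 0 shut, 0.025 fully drawn at its end stop; it slides towards the strongbox's -y (to the robot's right) with 3 N of friction and stays where it is left. With any wheel more than about 0.17 rad off its code digit it is blocked after 3 mm.
- bolt_bar: the bolt with its knob, inside the lid; origin on the bar 44 mm below the knob's top. Its hidden teeth pass through gates in the wheels; forcing them against a wheel with more than 15 N damages the lock.
- bolt_knob (a point): centre of the top of the bolt's brass knob, a block 24 mm (box x) by 14 mm (box y) by 24 mm high, its top 149 mm above the bench and its underside just above the lock plate; when shut at x = -20, y = -90 mm in the strongbox's frame. There is 50 mm between it and the right wheel.
- weight: steel weight, 26 mm across, 18 mm high, standing at the back of the strongbox's lid; a bystander, origin at its underside
- size_ring: brass ring, 28 mm across, 10 mm high, lying at the back left of the lid; a bystander, origin at its underside
- mug: white mug, 80 mm across, 90 mm high, left of the strongbox; a bystander, origin at its underside
- hammer: hammer lying behind the strongbox; a bystander, origin at its underside (handle lies along its x)
- graver: graver with a wooden handle, lying right of the strongbox; a bystander, origin at its underside (handle lies along its x)
- solder_block: white soldering block, 100 x 70 x 25 mm, on the right; a bystander, origin at its underside

How it is judged:
By the outcome, as a careful person would: the job done as asked, in the order asked, and still so for the second after the job is handed in, with the robot touching nothing.
It also fails if it takes over 72 s, if anything falls off the work surface, if the arm or the gripper's body presses on something with over 40 N, if the wrist force passes 120 N, or if a joint passes its speed limit or range.

## Working session

There is one attempt and no reset: what is moved stays moved. The work goes in short steps, Python scripts to look and compute and a shell command to move; the robot and the scene stay as the last step left them, time stands still between calls to the robot, and variables do not carry over. Pictures are saved under pics/ and viewed, at most 10 in all, crops included, and the job is handed in when it is done.

```bash
mkdir -p pics; ls; cat > h.py <<'E'
import numpy as np,cv2
from bench import env
def ray(cam,uv,z):
    p=env.camera_params(cam);K=np.array(p["camera_matrix"]);T=np.array(p["pose"])
    d=T[:3,:3]@np.linalg.inv(K)@np.array([uv[0],uv[1],1.]);o=T[:3,3]
    return o+d*(z-o[2])/d[2]
def proj(cam,P):
    p=env.camera_params(cam);K=np.array(p["camera_matrix"]);T=np.array(p["pose"])
    c=T[:3,:3].T@(np.array(P)-T[:3,3]);q=K@c;return q[:2]/q[2]
E
python3 - <<'E'
from h import *
for n in("top","scene"):
    im,d=env.grab_frame(n);np.save(f"{n}0.npy",d);cv2.imwrite(f"pics/{n}0.png",im)
    p=env.camera_params(n);print(np.round(p["camera_matrix"],1),np.round(p["pose"],3))
print(env.state())
E
```

```text
pics
[[381.8   0.  257.1]
 [  0.  381.8 191.7]
 [  0.    0.    1. ]] [[ 0.021 -0.986  0.164  0.423]
 [-0.999 -0.017  0.027  0.009]
 [-0.024 -0.165 -0.986  1.124]
 [ 0.     0.     0.     1.   ]]
[[484.3   0.  256.8]
 [  0.  484.3 192. ]
 [  0.    0.    1. ]] [[-1.200e-02  8.000e-01 -6.000e-01  1.333e+00]
 [ 1.000e+00  1.400e-02 -1.000e-03  3.800e-02]
 [ 8.000e-03 -6.000e-01 -8.000e-01  1.100e+00]
 [ 0.000e+00  0.000e+00  0.000e+00  1.000e+00]]
{'time': 0.1, 'joints': array([ 1.28831527,  0.31167481,  0.0140107 ,  1.51287366, -0.00437818,
        1.31920302, -0.02712113]), 'dq': array([ 0.00096393, -0.00167889,  0.0010105 , -0.00642142, -0.0014018 ,
        0.00129862,  0.00034968]), 'joint_torque': array([ 6.86030726e-04, -3.80854797e+01,  1.46541693e-01, -2.31243074e+01,
        1.22532964e-02,  8.04730982e-03, -5.68128456e-06]), 'ee_pos': array([ 0.13099721, -0.53350926,  0.23032308]), 'tool_rot': array([-3.13946723e+00,  1.15964638e-04,  2.40925258e-01]), 'contact_force': array([-0.32440595,  0.22656823,  0.47900213]), 'wrist_torque': array([ 0.02338694, -0.00619353, -0.0061344 ]), 'grasp_force': 0.0, 'opening': 0.08536788687863926}
```

View pics/top0.png

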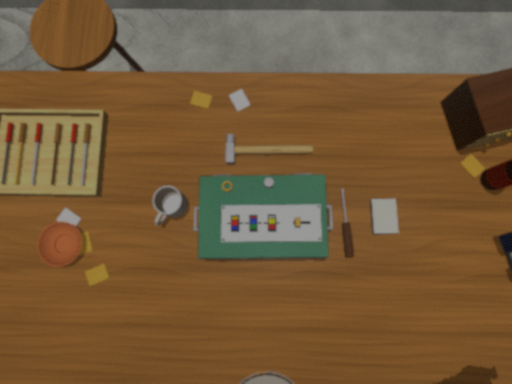

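View pics/scene0.png

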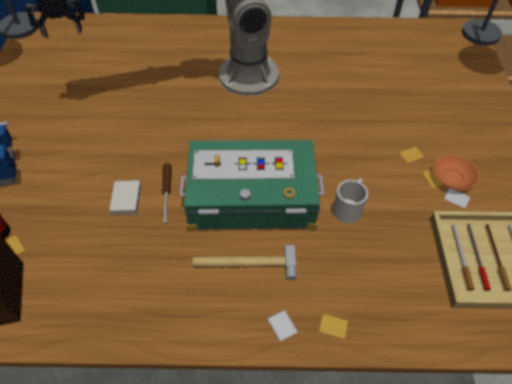

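```bash
python3 - <<'E'
from h import *
t=cv2.imread("pics/top0.png");s=cv2.imread("pics/scene0.png")
a=cv2.resize(t[195:250,210:335],None,fx=6,fy=6,interpolation=0)
b=cv2.resize(s[145:185,185:310],None,fx=6,fy=6,interpolation=0)
cv2.imwrite("pics/c0.png",np.vstack([a,b]))
# plate
for n,im,x0,x1,y0,y1 in(("top",t,210,335,195,250),("scene",s,185,310,140,190)):
    hsv=cv2.cvtColor(im,cv2.COLOR_BGR2HSV)
    g=((hsv[...,0]>65)&(hsv[...,0]<95)&(hsv[...,1]>90)).astype(np.uint8)
    m=np.zeros_like(g);m[y0:y1,x0:x1]=((hsv[...,1]<60)&(hsv[...,2]>110))[y0:y1,x0:x1]
    nn,l,st,c=cv2.connectedComponentsWithStats(m);k=1+st[1:,4].argmax()
    cn=max(cv2.findContours((l==k).astype(np.uint8),0,2)[0],key=cv2.contourArea)[:,0]
    P=np.array([ray(n,p,.124)[:2] for p in cn],np.float32)*1000
    print(n,st[k],cv2.minAreaRect(P))
E
```

```text
top [ 220  203  103   40 3454] ((508.7830505371094, -1.5354461669921875), (100.55752563476562, 266.447509765625), 1.79908287525177)
scene [ 192  149  103   31 2786] ((508.099609375, -0.693603515625), (103.2750473022461, 267.0636901855469), 1.0790910720825195)
```

View pics/c0.png

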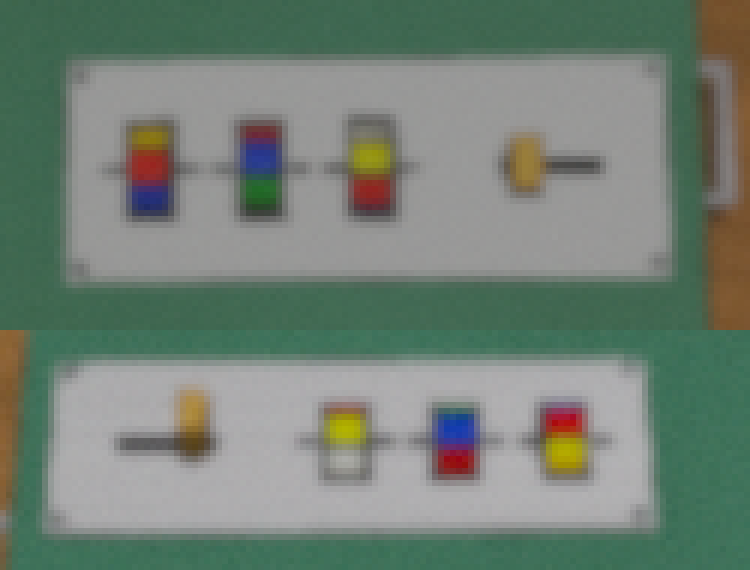

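```bash
cat > m.py <<'E'
from h import *
# plate rectangle per camera at start -> frame; wheel angles from mid of colour run seen along the rim
C={"top":(np.array([508.8,-1.5]),.025),"scene":(np.array([508.1,-.7]),.025)}
W={"left":94,"mid":46,"right":-2}
REF={"yellow":(30,1),"red":(0,2),"blue":(115,3),"green":(60,4)}
def pt(cam,x,y,z):
    c,a=C[cam];return [(c[0]+x*np.cos(a)-y*np.sin(a))/1000,(c[1]+x*np.sin(a)+y*np.cos(a))/1000,z/1000]
def angles(cams=("top","scene"),ws=W,verbose=0):
    for cam in cams:
        im=env.grab_frame(cam)[0]
        for w in ws:
            ph=np.arange(-1.2,1.21,.02);out=[]
            for f in ph:
                q=[proj(cam,pt(cam,20*np.sin(f),W[w]+dy,118+20*np.cos(f))) for dy in(-4,0,4)]
                v=np.array([cv2.getRectSubPix(im.astype(np.float32),(1,1),tuple(map(float,u)))[0,0] for u in q]).mean(0)
                h,s,val=cv2.cvtColor(np.uint8([[v]]),cv2.COLOR_BGR2HSV)[0,0].astype(int)
                if val<70 and s<80: d=-1
                elif s<70: d=0
                else:
                    d=min(REF.values(),key=lambda r:min(abs(h-r[0]),180-abs(h-r[0])))[1]
                out.append(d)
            o=np.array(out);i=0;res=[]
            while i<len(o):
                j=i
                while j<len(o) and o[j]==o[i]: j+=1
                if j-i>8: res.append((int(o[i]),round(float(ph[i]),2),round(float(ph[j-1]),2)))
                i=j
            cen=[r for r in res if r[0]>=0 and r[1]>-1.1 and r[2]<1.1]
            print(cam,w,res,"theta:",[round(.8*r[0]+(r[1]+r[2])/2,2) for r in cen])
if __name__=="__main__":
    angles(); s=env.state();print(s["time"],s["ee_pos"],s["tool_rot"],s["contact_force"])
E
python3 m.py
python3 -m inch '[{"dx":0,"dy":0,"dz":0,"hand":0},{"dx":28,"dy":50,"wz":-0.05,"hand":0},{"dx":28,"dy":50,"wz":-0.05,"hand":0},{"dx":28,"dy":50,"wz":-0.05,"hand":0},{"dx":28,"dy":50,"wz":-0.05,"hand":0},{"dx":28,"dy":50,"hand":0},{"dx":28,"dy":50,"hand":0},{"dx":28,"dy":50,"hand":0}]' 20
```

```text
top left [(3, -1.2, -0.44), (2, -0.42, 0.36), (1, 0.38, 1.2)] theta: [1.57]
top mid [(4, -1.08, -0.26), (3, -0.24, 0.56), (2, 0.58, 1.2)] theta: [2.53, 2.56]
top right [(2, -1.2, -0.28), (1, -0.26, 0.62), (0, 0.64, 1.2)] theta: [0.98]
scene left [(2, -1.2, 0.28), (1, 0.3, 1.2)] theta: []
scene mid [(0, -1.2, -0.52), (3, -0.5, 0.56), (2, 0.58, 1.2)] theta: [2.43]
scene right [(2, -1.18, -0.56), (1, -0.54, 0.54), (0, 0.56, 1.2)] theta: [0.8]
0.2 [ 0.13107661 -0.53371063  0.23065335] [-3.14019919e+00  7.47456138e-05  2.40883459e-01] [0.17139473 0.11802956 0.45518202]$[0]: bad value
```

```bash

python3 -m inch '[{"wx":0,"wy":0,"wz":0,"dx":0,"dy":0,"dz":0,"hand":0},{"wx":0,"wy":0,"wz":-0.05,"dx":28,"dy":50,"dz":0,"hand":0},{"wx":0,"wy":0,"wz":-0.05,"dx":28,"dy":50,"dz":0,"hand":0},{"wx":0,"wy":0,"wz":-0.05,"dx":28,"dy":50,"dz":0,"hand":0},{"wx":0,"wy":0,"wz":-0.05,"dx":28,"dy":50,"dz":0,"hand":0},{"wx":0,"wy":0,"wz":0,"dx":28,"dy":50,"dz":0,"hand":0},{"wx":0,"wy":0,"wz":0,"dx":28,"dy":50,"dz":0,"hand":0},{"wx":0,"wy":0,"wz":0,"dx":28,"dy":50,"dz":0,"hand":0}]' 20
```

```text
time: 1.2
ee_pos: [0.328, -0.1825, 0.2316]
tool_rot: [3.14, -0.001, 0.041]
contact_force: [1.9, -0.7, -0.3]
opening: -0.0003
grasp_force: 0.0
```

```bash

python3 -m inch '[{"wx":0,"wy":0,"wz":-0.016,"dx":34.8,"dy":35.9,"dz":0,"hand":0},{"wx":0,"wy":0,"wz":0,"dx":34.8,"dy":35.9,"dz":0,"hand":0},{"wx":0,"wy":0,"wz":0,"dx":34.8,"dy":35.9,"dz":0,"hand":0},{"wx":0,"wy":0,"wz":0,"dx":34.8,"dy":35.9,"dz":0,"hand":0},{"wx":0,"wy":0,"wz":0,"dx":34.8,"dy":35.9,"dz":0,"hand":0},{"wx":0,"wy":0,"wz":0,"dx":0,"dy":0,"dz":-40,"hand":0},{"wx":0,"wy":0,"wz":0,"dx":0,"dy":0,"dz":-38,"hand":0},{"wx":0,"wy":0,"wz":0,"dx":0,"dy":0,"dz":0,"hand":0}]'
python3 - <<'E'
from h import *
s,_=env.grab_frame("scene");cv2.imwrite("pics/s1.png",cv2.resize(s[100:200,170:330],None,fx=5,fy=5))
print(env.state()["ee_pos"],env.state()["contact_force"])
E
```

```text
time: 2.2
ee_pos: [0.4985, -0.005, 0.1506]
tool_rot: [-3.141, 0.007, 0.025]
contact_force: [-0.4, -0.1, 0.2]
opening: 0.0002
grasp_force: 0.0
[ 0.50040416 -0.00481738  0.15278411] [0.86966319 0.14933429 0.66489721]
```

View pics/s1.png

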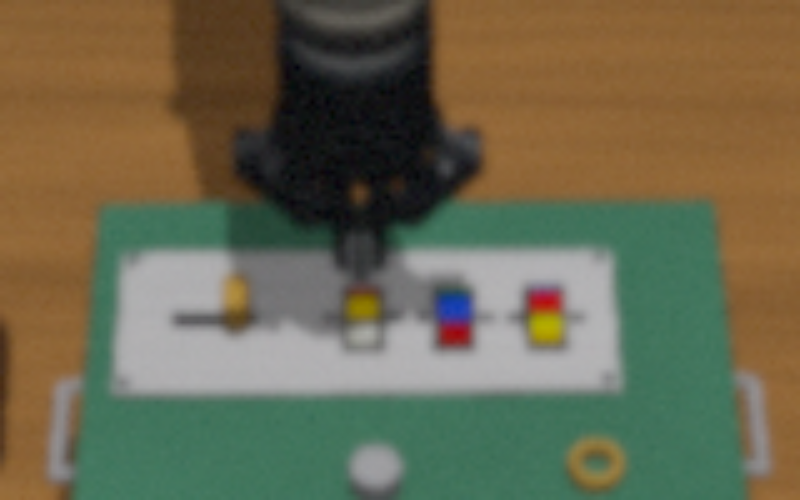

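```bash

python3 -m inch '[{"wx":0,"wy":0,"wz":0,"dx":1,"dy":1.5,"dz":-6,"hand":0},{"wx":0,"wy":0,"wz":0,"dx":0,"dy":0,"dz":-4,"hand":0},{"wx":0,"wy":0,"wz":0,"dx":0,"dy":0,"dz":-3,"hand":0},{"wx":0,"wy":0,"wz":0,"dx":0,"dy":0,"dz":-1.5,"hand":0},{"wx":0,"wy":0,"wz":0,"dx":0,"dy":0,"dz":0,"hand":0},{"wx":0,"wy":0,"wz":0,"dx":0,"dy":0,"dz":0,"hand":0},{"wx":0,"wy":0,"wz":0,"dx":0,"dy":0,"dz":0,"hand":0},{"wx":0,"wy":0,"wz":0,"dx":0,"dy":0,"dz":0,"hand":0}]'
```

```text
time: 3.25
ee_pos: [0.5022, -0.0031, 0.1389]
tool_rot: [3.142, -0.0, 0.025]
contact_force: [0.5, -0.1, 0.3]
opening: 0.0001
grasp_force: 0.0
```

```bash

python3 -m inch '[{"wx":0,"wy":0,"wz":0,"dx":0,"dy":0,"dz":-0.8,"hand":0},{"wx":0,"wy":0,"wz":0,"dx":0,"dy":0,"dz":-0.6,"hand":0},{"wx":0,"wy":0,"wz":0,"dx":0,"dy":0,"dz":-0.6,"hand":0},{"wx":0,"wy":0,"wz":0,"dx":0,"dy":0,"dz":-0.5,"hand":0},{"wx":0,"wy":0,"wz":0,"dx":0,"dy":0,"dz":0,"hand":0},{"wx":0,"wy":0,"wz":0,"dx":0,"dy":0,"dz":0,"hand":0},{"wx":0,"wy":0,"wz":0,"dx":0,"dy":0,"dz":0,"hand":0},{"wx":0,"wy":0,"wz":0,"dx":0,"dy":0,"dz":0,"hand":0}]'
```

```text
time: 4.25
ee_pos: [0.5024, -0.0031, 0.1369]
tool_rot: [3.141, -0.001, 0.025]
contact_force: [-1.2, -0.7, 6.1]
opening: 0.0003
grasp_force: 2.8
```

```bash

python3 -m inch '[{"wx":0,"wy":0,"wz":0,"dx":0,"dy":0,"dz":-0.8,"hand":0},{"wx":0,"wy":0,"wz":0,"dx":2,"dy":0,"dz":0,"hand":0},{"wx":0,"wy":0,"wz":0,"dx":2,"dy":0,"dz":0,"hand":0},{"wx":0,"wy":0,"wz":0,"dx":2,"dy":0.1,"dz":0,"hand":0},{"wx":0,"wy":0,"wz":0,"dx":2,"dy":0.1,"dz":0,"hand":0},{"wx":0,"wy":0,"wz":0,"dx":2,"dy":0,"dz":0,"hand":0},{"wx":0,"wy":0,"wz":0,"dx":0,"dy":0,"dz":0,"hand":0},{"wx":0,"wy":0,"wz":0,"dx":0,"dy":0,"dz":0,"hand":0}]'
python3 -c "
import m;m.angles(('scene',))"
```

```text
time: 5.25
ee_pos: [0.5127, -0.0028, 0.1365]
tool_rot: [3.141, -0.001, 0.025]
contact_force: [-2.0, 0.0, 7.5]
opening: -0.0
grasp_force: 3.5
scene left [(2, -1.2, 0.28), (1, 0.3, 1.2)] theta: []
scene mid [(0, -1.2, -0.42), (3, -0.4, 0.52), (2, 0.54, 1.2)] theta: [2.46]
scene right [(-1, -1.2, 0.3), (1, 0.34, 1.2)] theta: []
```

```bash

python3 -m inch '[{"wx":0,"wy":0,"wz":0,"dx":1.2,"dy":0,"dz":0,"hand":0},{"wx":0,"wy":0,"wz":0,"dx":1.2,"dy":0.1,"dz":0,"hand":0},{"wx":0,"wy":0,"wz":0,"dx":0,"dy":0,"dz":0,"hand":0},{"wx":0,"wy":0,"wz":0,"dx":0,"dy":0,"dz":5,"hand":0},{"wx":0,"wy":0,"wz":0,"dx":0,"dy":0,"dz":15,"hand":0},{"wx":0,"wy":0,"wz":0,"dx":0,"dy":24,"dz":0,"hand":0},{"wx":0,"wy":0,"wz":0,"dx":0,"dy":24,"dz":0,"hand":0},{"wx":0,"wy":0,"wz":0,"dx":0,"dy":0,"dz":0,"hand":0}]'
python3 -c "
import m;m.angles(('scene','top'))"
```

```text
time: 6.3
ee_pos: [0.5145, 0.0476, 0.1562]
tool_rot: [-3.14, -0.001, 0.029]
contact_force: [-0.8, -0.5, -0.2]
opening: 0.0002
grasp_force: 0.0
scene left [(0, -1.12, -0.6), (2, -0.58, 0.24), (1, 0.26, 1.2)] theta: [1.43]
scene mid [(-1, -1.2, -0.4), (3, -0.38, 0.54), (2, 0.56, 1.2)] theta: [2.48]
scene right [(2, -1.2, 0.32), (1, 0.34, 1.2)] theta: []
top left [(0, -1.2, 1.2)] theta: []
top mid [(0, -1.2, 1.2)] theta: []
top right [(0, -1.2, 1.2)] theta: []
```

```bash

python3 -m inch '[{"wx":0,"wy":0,"wz":0,"dx":0,"dy":0,"dz":-10,"hand":0},{"wx":0,"wy":0,"wz":0,"dx":0,"dy":0,"dz":-6,"hand":0},{"wx":0,"wy":0,"wz":0,"dx":0,"dy":0,"dz":-1,"hand":0},{"wx":0,"wy":0,"wz":0,"dx":0,"dy":0,"dz":-1,"hand":0},{"wx":0,"wy":0,"wz":0,"dx":0,"dy":0,"dz":-0.7,"hand":0},{"wx":0,"wy":0,"wz":0,"dx":0,"dy":0,"dz":-0.7,"hand":0},{"wx":0,"wy":0,"wz":0,"dx":0,"dy":0,"dz":-0.4,"hand":0},{"wx":0,"wy":0,"wz":0,"dx":0,"dy":0,"dz":0,"hand":0}]'
```

```text
time: 7.4
ee_pos: [0.5152, 0.0442, 0.1367]
tool_rot: [3.14, -0.001, 0.024]
contact_force: [-1.2, -2.6, 5.9]
opening: -0.0
grasp_force: 3.2
```

```bash

python3 -m inch '[{"wx":0,"wy":0,"wz":0,"dx":0,"dy":0,"dz":-0.4,"hand":0},{"wx":0,"wy":0,"wz":0,"dx":-2.5,"dy":0,"dz":0,"hand":0},{"wx":0,"wy":0,"wz":0,"dx":-3,"dy":-0.1,"dz":0,"hand":0},{"wx":0,"wy":0,"wz":0,"dx":-3,"dy":-0.1,"dz":0,"hand":0},{"wx":0,"wy":0,"wz":0,"dx":-3,"dy":-0.1,"dz":0,"hand":0},{"wx":0,"wy":0,"wz":0,"dx":-3,"dy":-0.1,"dz":0,"hand":0},{"wx":0,"wy":0,"wz":0,"dx":-2.5,"dy":0,"dz":0,"hand":0},{"wx":0,"wy":0,"wz":0,"dx":0,"dy":0,"dz":0,"hand":0}]'
python3 -m inch '[{"wx":0,"wy":0,"wz":0,"dx":0,"dy":0,"dz":5,"hand":0},{"wx":0,"wy":0,"wz":0,"dx":0,"dy":0,"dz":5,"hand":0},{"wx":0,"wy":0,"wz":0,"dx":17,"dy":0.4,"dz":0,"hand":0},{"wx":0,"wy":0,"wz":0,"dx":0,"dy":0,"dz":0,"hand":0},{"wx":0,"wy":0,"wz":0,"dx":0,"dy":0,"dz":0,"hand":0},{"wx":0,"wy":0,"wz":0,"dx":0,"dy":0,"dz":-6,"hand":0},{"wx":0,"wy":0,"wz":0,"dx":0,"dy":0,"dz":-1,"hand":0},{"wx":0,"wy":0,"wz":0,"dx":0,"dy":0,"dz":0,"hand":0}]'
python3 -c "
import m;m.angles(('scene',))"
```

```text
time: 8.4
ee_pos: [0.5004, 0.0438, 0.1369]
tool_rot: [3.14, -0.006, 0.024]
contact_force: [0.7, -2.8, 5.9]
opening: 0.0003
grasp_force: 2.7
time: 9.4
ee_pos: [0.514, 0.0452, 0.1382]
tool_rot: [3.141, 0.001, 0.025]
contact_force: [-1.4, -0.9, 0.8]
opening: -0.0002
grasp_force: 0.2
scene left [(0, -1.14, -0.58), (2, -0.56, 0.28), (1, 0.3, 1.2)] theta: [1.46]
scene mid [(-1, -1.2, 0.5), (1, 0.54, 1.2)] theta: []
scene right [(2, -1.2, 0.32), (1, 0.34, 1.2)] theta: []
```

```bash

python3 -m inch '[{"wx":0,"wy":0,"wz":0,"dx":1.5,"dy":0,"dz":1.5,"hand":0},{"wx":0,"wy":0,"wz":0,"dx":0,"dy":0,"dz":0,"hand":0},{"wx":0,"wy":0,"wz":0,"dx":0,"dy":0,"dz":-1.5,"hand":0},{"wx":0,"wy":0,"wz":0,"dx":0,"dy":0,"dz":-1,"hand":0},{"wx":0,"wy":0,"wz":0,"dx":0,"dy":0,"dz":-0.8,"hand":0},{"wx":0,"wy":0,"wz":0,"dx":0,"dy":0,"dz":-0.6,"hand":0},{"wx":0,"wy":0,"wz":0,"dx":0,"dy":0,"dz":-0.6,"hand":0},{"wx":0,"wy":0,"wz":0,"dx":0,"dy":0,"dz":0,"hand":0}]'
python3 -m inch '[{"wx":0,"wy":0,"wz":0,"dx":-2.5,"dy":0,"dz":0,"hand":0},{"wx":0,"wy":0,"wz":0,"dx":-3,"dy":-0.1,"dz":0,"hand":0},{"wx":0,"wy":0,"wz":0,"dx":-3,"dy":-0.1,"dz":0,"hand":0},{"wx":0,"wy":0,"wz":0,"dx":-3,"dy":-0.1,"dz":0,"hand":0},{"wx":0,"wy":0,"wz":0,"dx":-3,"dy":-0.1,"dz":0,"hand":0},{"wx":0,"wy":0,"wz":0,"dx":-2.5,"dy":0,"dz":0,"hand":0},{"wx":0,"wy":0,"wz":0,"dx":0,"dy":0,"dz":0,"hand":0},{"wx":0,"wy":0,"wz":0,"dx":0,"dy":0,"dz":0,"hand":0}]'
python3 -c "
import m;m.angles(('scene',))"
```

```text
time: 10.45
ee_pos: [0.5166, 0.0452, 0.1364]
tool_rot: [3.141, -0.001, 0.025]
contact_force: [-1.8, -0.8, 7.4]
opening: 0.0002
grasp_force: 3.5
time: 11.45
ee_pos: [0.5015, 0.0448, 0.1369]
tool_rot: [3.142, -0.006, 0.025]
contact_force: [1.0, -0.3, 6.1]
opening: 0.0001
grasp_force: 2.8
scene left [(2, -1.2, 0.28), (1, 0.3, 1.2)] theta: []
scene mid [(-1, -1.2, -0.2), (1, -0.14, 0.78), (0, 0.8, 1.2)] theta: [1.12]
scene right [(2, -1.2, 0.28), (1, 0.3, 1.2)] theta: []
```

```bash

python3 -m inch '[{"wx":0,"wy":0,"wz":0,"dx":-1.5,"dy":0,"dz":0,"hand":0},{"wx":0,"wy":0,"wz":0,"dx":-1.5,"dy":0,"dz":0,"hand":0},{"wx":0,"wy":0,"wz":0,"dx":0,"dy":0,"dz":0,"hand":0},{"wx":0,"wy":0,"wz":0,"dx":0,"dy":0,"dz":5,"hand":0},{"wx":0,"wy":0,"wz":0,"dx":0,"dy":0,"dz":10,"hand":0},{"wx":0,"wy":0,"wz":0,"dx":0,"dy":24,"dz":0,"hand":0},{"wx":0,"wy":0,"wz":0,"dx":0,"dy":24,"dz":0,"hand":0},{"wx":0,"wy":0,"wz":0,"dx":0,"dy":0,"dz":0,"hand":0}]'
python3 -m inch '[{"wx":0,"wy":0,"wz":0,"dx":0,"dy":0,"dz":-6,"hand":0},{"wx":0,"wy":0,"wz":0,"dx":0,"dy":0,"dz":-4,"hand":0},{"wx":0,"wy":0,"wz":0,"dx":0,"dy":0,"dz":-2,"hand":0},{"wx":0,"wy":0,"wz":0,"dx":0,"dy":0,"dz":-1,"hand":0},{"wx":0,"wy":0,"wz":0,"dx":0,"dy":0,"dz":-0.7,"hand":0},{"wx":0,"wy":0,"wz":0,"dx":0,"dy":0,"dz":-0.7,"hand":0},{"wx":0,"wy":0,"wz":0,"dx":0,"dy":0,"dz":-0.3,"hand":0},{"wx":0,"wy":0,"wz":0,"dx":0,"dy":0,"dz":0,"hand":0}]'
python3 -c "
import m;m.angles(('scene',))"
```

```text
time: 12.5
ee_pos: [0.4954, 0.0952, 0.1506]
tool_rot: [-3.14, 0.0, 0.03]
contact_force: [-0.1, -0.8, 0.6]
opening: 0.0
grasp_force: 0.0
time: 13.5
ee_pos: [0.496, 0.0916, 0.1363]
tool_rot: [3.139, 0.0, 0.024]
contact_force: [-2.7, -3.7, 7.2]
opening: -0.0002
grasp_force: 3.5
scene left [(-1, -1.2, -0.4), (2, -0.36, 0.34), (1, 0.36, 1.2)] theta: [1.59]
scene mid [(2, -1.2, -0.44), (1, -0.42, 0.54), (0, 0.56, 1.2)] theta: [0.86]
scene right [(2, -1.2, -0.92), (2, -0.8, 0.3), (1, 0.32, 1.2)] theta: [1.35]
```

```bash

python3 -m inch '[{"wx":0,"wy":0,"wz":0,"dx":2.5,"dy":0,"dz":0,"hand":0},{"wx":0,"wy":0,"wz":0,"dx":3,"dy":0.1,"dz":0,"hand":0},{"wx":0,"wy":0,"wz":0,"dx":3,"dy":0.1,"dz":0,"hand":0},{"wx":0,"wy":0,"wz":0,"dx":3,"dy":0.1,"dz":0,"hand":0},{"wx":0,"wy":0,"wz":0,"dx":3,"dy":0.1,"dz":0,"hand":0},{"wx":0,"wy":0,"wz":0,"dx":3,"dy":0,"dz":0,"hand":0},{"wx":0,"wy":0,"wz":0,"dx":0,"dy":0,"dz":0,"hand":0},{"wx":0,"wy":0,"wz":0,"dx":0,"dy":0,"dz":0,"hand":0}]'
python3 -m inch '[{"wx":0,"wy":0,"wz":0,"dx":0,"dy":0,"dz":5,"hand":0},{"wx":0,"wy":0,"wz":0,"dx":0,"dy":0,"dz":5,"hand":0},{"wx":0,"wy":0,"wz":0,"dx":-16.5,"dy":-0.4,"dz":0,"hand":0},{"wx":0,"wy":0,"wz":0,"dx":0,"dy":0,"dz":0,"hand":0},{"wx":0,"wy":0,"wz":0,"dx":0,"dy":0,"dz":-4,"hand":0},{"wx":0,"wy":0,"wz":0,"dx":0,"dy":0,"dz":-3,"hand":0},{"wx":0,"wy":0,"wz":0,"dx":0,"dy":0,"dz":0,"hand":0},{"wx":0,"wy":0,"wz":0,"dx":0,"dy":0,"dz":0,"hand":0}]'
python3 -c "
import m;m.angles(('scene',))"
```

```text
time: 14.55
ee_pos: [0.5148, 0.0921, 0.1367]
tool_rot: [3.14, -0.003, 0.024]
contact_force: [-2.0, -3.1, 5.9]
opening: 0.0001
grasp_force: 3.1
time: 15.55
ee_pos: [0.4971, 0.0928, 0.1385]
tool_rot: [-3.141, 0.0, 0.025]
contact_force: [-0.2, -0.9, -0.5]
opening: -0.0001
grasp_force: 0.0
scene left [(-1, -1.2, -0.44), (3, -0.38, 0.48), (2, 0.5, 1.2)] theta: [2.45]
scene mid [(2, -1.2, -0.46), (1, -0.44, 0.54), (0, 0.56, 1.2)] theta: [0.85]
scene right [(2, -1.2, -0.94), (2, -0.78, 0.3), (1, 0.32, 1.2)] theta: [1.36]
```

```bash

python3 -m inch '[{"wx":0,"wy":0,"wz":0,"dx":0,"dy":0,"dz":-0.8,"hand":0},{"wx":0,"wy":0,"wz":0,"dx":0,"dy":0,"dz":-0.7,"hand":0},{"wx":0,"wy":0,"wz":0,"dx":0,"dy":0,"dz":-0.7,"hand":0},{"wx":0,"wy":0,"wz":0,"dx":0,"dy":0,"dz":-0.6,"hand":0},{"wx":0,"wy":0,"wz":0,"dx":0,"dy":0,"dz":0,"hand":0},{"wx":0,"wy":0,"wz":0,"dx":0,"dy":0,"dz":0,"hand":0},{"wx":0,"wy":0,"wz":0,"dx":2,"dy":0,"dz":0,"hand":0},{"wx":0,"wy":0,"wz":0,"dx":2,"dy":0.1,"dz":0,"hand":0}]'
python3 -m inch '[{"wx":0,"wy":0,"wz":0,"dx":2,"dy":0,"dz":0,"hand":0},{"wx":0,"wy":0,"wz":0,"dx":2,"dy":0.1,"dz":0,"hand":0},{"wx":0,"wy":0,"wz":0,"dx":2,"dy":0,"dz":0,"hand":0},{"wx":0,"wy":0,"wz":0,"dx":2,"dy":0.1,"dz":0,"hand":0},{"wx":0,"wy":0,"wz":0,"dx":2,"dy":0,"dz":0,"hand":0},{"wx":0,"wy":0,"wz":0,"dx":0,"dy":0,"dz":0,"hand":0},{"wx":0,"wy":0,"wz":0,"dx":0,"dy":0,"dz":0,"hand":0},{"wx":0,"wy":0,"wz":0,"dx":0,"dy":0,"dz":5,"hand":0}]'
```

```text
time: 16.6
ee_pos: [0.5011, 0.0929, 0.1366]
tool_rot: [3.141, -0.0, 0.025]
contact_force: [-2.7, -0.8, 6.9]
opening: -0.0002
grasp_force: 3.3
time: 17.6
ee_pos: [0.5111, 0.0931, 0.1408]
tool_rot: [-3.142, -0.0, 0.025]
contact_force: [-0.5, -0.5, 0.6]
opening: -0.0001
grasp_force: 0.0
```

```bash

python3 -m inch '[{"wx":0,"wy":0,"wz":0,"dx":0,"dy":0,"dz":40,"hand":0},{"wx":0,"wy":0,"wz":0,"dx":-10,"dy":-30,"dz":40,"hand":0},{"wx":0,"wy":0,"wz":0,"dx":-20,"dy":-50,"dz":0,"hand":0},{"wx":0,"wy":0,"wz":0,"dx":-20,"dy":-50,"dz":0,"hand":0},{"wx":0,"wy":0,"wz":0,"dx":-20,"dy":-50,"dz":0,"hand":0},{"wx":0,"wy":0,"wz":0,"dx":-20,"dy":-55,"dz":0,"hand":0},{"wx":0,"wy":0,"wz":0,"dx":-20,"dy":-55,"dz":0,"hand":0},{"wx":0,"wy":0,"wz":0,"dx":0,"dy":0,"dz":0,"hand":0}]'
python3 -c "
import m;m.angles();t=m.env.grab_frame('top')[0];s=m.env.grab_frame('scene')[0]
cv=m.cv2;cv.imwrite('pics/c1.png',m.np.vstack([cv.resize(t[195:250,210:335],None,fx=6,fy=6,interpolation=0),cv.resize(s[145:185,185:310],None,fx=6,fy=6,interpolation=0)]))"
```

```text
time: 18.6
ee_pos: [0.3982, -0.2027, 0.2202]
tool_rot: [3.14, 0.002, 0.013]
contact_force: [0.5, 1.0, -0.2]
opening: -0.0001
grasp_force: 0.0
top left [(-1, -1.2, -0.48), (4, -0.46, 0.4), (3, 0.42, 1.12)] theta: [3.17]
top mid [(2, -1.2, -0.26), (1, -0.24, 0.6), (0, 0.62, 1.2)] theta: [0.98]
top right [(3, -1.2, -0.42), (2, -0.4, 0.38), (1, 0.4, 1.2)] theta: [1.59]
scene left [(0, -1.14, -0.58), (4, -0.56, 0.38), (3, 0.4, 1.2)] theta: [3.11]
scene mid [(2, -1.2, -0.48), (1, -0.46, 0.56), (0, 0.58, 1.2)] theta: [0.85]
scene right [(2, -1.2, 0.3), (1, 0.32, 1.2)] theta: []
```

View pics/c1.png

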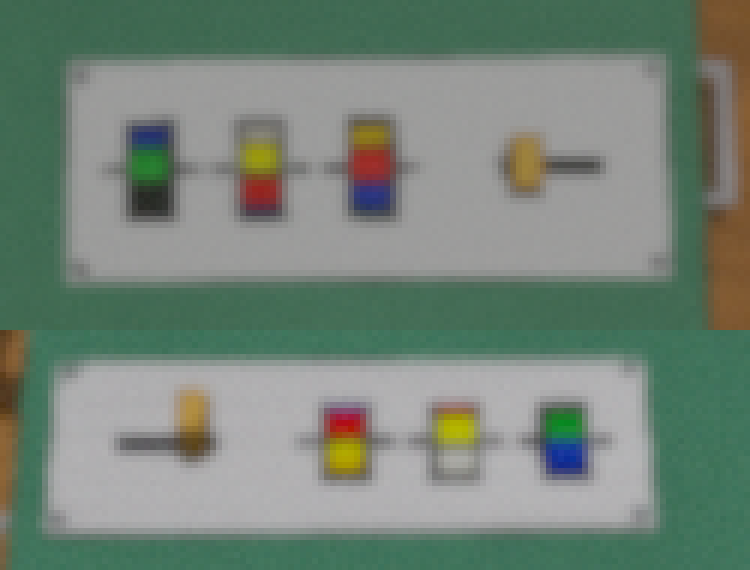

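```bash

python3 -m inch '[{"wx":0,"wy":0,"wz":0,"dx":18,"dy":41,"dz":0,"hand":0},{"wx":0,"wy":0,"wz":0,"dx":18,"dy":41,"dz":0,"hand":0},{"wx":0,"wy":0,"wz":0,"dx":18,"dy":41,"dz":0,"hand":0},{"wx":0,"wy":0,"wz":0,"dx":18,"dy":41,"dz":0,"hand":0},{"wx":0,"wy":0,"wz":0,"dx":18,"dy":41,"dz":0,"hand":0},{"wx":0,"wy":0,"wz":0,"dx":18,"dy":38,"dz":0,"hand":0},{"wx":0,"wy":0,"wz":0,"dx":0,"dy":0,"dz":-35,"hand":0},{"wx":0,"wy":0,"wz":0,"dx":0,"dy":0,"dz":-35,"hand":0}]'
python3 -m inch '[{"wx":0,"wy":0,"wz":0,"dx":0,"dy":0,"dz":0,"hand":0},{"wx":0,"wy":0,"wz":0,"dx":0,"dy":0,"dz":0,"hand":0},{"wx":0,"wy":0,"wz":0,"dx":0,"dy":0,"dz":0,"hand":0},{"wx":0,"wy":0,"wz":0,"dx":0,"dy":0,"dz":0,"hand":0},{"wx":0,"wy":0,"wz":0,"dx":0,"dy":0,"dz":0,"hand":0},{"wx":0,"wy":0,"wz":0,"dx":0,"dy":0,"dz":0,"hand":0},{"wx":0,"wy":0,"wz":0,"dx":0,"dy":0,"dz":0,"hand":0},{"wx":0,"wy":0,"wz":0,"dx":0,"dy":0,"dz":0,"hand":0}]'
```

```text
time: 19.8
ee_pos: [0.5094, 0.0494, 0.1504]
tool_rot: [-3.14, -0.002, 0.031]
contact_force: [0.5, -1.2, 0.2]
opening: -0.0002
grasp_force: 0.0
time: 20.8
ee_pos: [0.5091, 0.0461, 0.1508]
tool_rot: [3.142, 0.0, 0.025]
contact_force: [-0.5, -0.0, -0.0]
opening: -0.0
grasp_force: 0.0
```

```bash

python3 -m inch '[{"wx":0,"wy":0,"wz":0,"dx":0,"dy":-1,"dz":-7,"hand":0},{"wx":0,"wy":0,"wz":0,"dx":0,"dy":0,"dz":-4,"hand":0},{"wx":0,"wy":0,"wz":0,"dx":0,"dy":0,"dz":-1,"hand":0},{"wx":0,"wy":0,"wz":0,"dx":0,"dy":0,"dz":-1,"hand":0},{"wx":0,"wy":0,"wz":0,"dx":0,"dy":0,"dz":-1,"hand":0},{"wx":0,"wy":0,"wz":0,"dx":0,"dy":0,"dz":-0.8,"hand":0},{"wx":0,"wy":0,"wz":0,"dx":0,"dy":0,"dz":0,"hand":0},{"wx":0,"wy":0,"wz":0,"dx":0,"dy":0,"dz":0,"hand":0}]'
python3 -m inch '[{"wx":0,"wy":0,"wz":0,"dx":-1.3,"dy":0,"dz":0,"hand":0},{"wx":0,"wy":0,"wz":0,"dx":-1.5,"dy":-0.1,"dz":0,"hand":0},{"wx":0,"wy":0,"wz":0,"dx":-1.4,"dy":0,"dz":0,"hand":0},{"wx":0,"wy":0,"wz":0,"dx":0,"dy":0,"dz":0,"hand":0},{"wx":0,"wy":0,"wz":0,"dx":0,"dy":0,"dz":0,"hand":0},{"wx":0,"wy":0,"wz":0,"dx":0,"dy":0,"dz":0,"hand":0},{"wx":0,"wy":0,"wz":0,"dx":0,"dy":0,"dz":0,"hand":0},{"wx":0,"wy":0,"wz":0,"dx":0,"dy":0,"dz":0,"hand":0}]'
```

```text
time: 21.8
ee_pos: [0.5096, 0.045, 0.1369]
tool_rot: [3.141, -0.001, 0.025]
contact_force: [-2.7, -1.5, 4.6]
opening: 0.0001
grasp_force: 2.8
time: 22.8
ee_pos: [0.5061, 0.0449, 0.1368]
tool_rot: [3.142, -0.003, 0.025]
contact_force: [2.0, -1.0, 6.1]
opening: 0.0001
grasp_force: 2.9
```

```bash

python3 -m inch '[{"wx":0,"wy":0,"wz":0,"dx":0,"dy":0,"dz":40,"hand":0},{"wx":0,"wy":0,"wz":0,"dx":-10,"dy":-30,"dz":40,"hand":0},{"wx":0,"wy":0,"wz":0,"dx":-20,"dy":-50,"dz":0,"hand":0},{"wx":0,"wy":0,"wz":0,"dx":-20,"dy":-50,"dz":0,"hand":0},{"wx":0,"wy":0,"wz":0,"dx":-20,"dy":-50,"dz":0,"hand":0},{"wx":0,"wy":0,"wz":0,"dx":-20,"dy":-50,"dz":0,"hand":0},{"wx":0,"wy":0,"wz":0,"dx":0,"dy":0,"dz":0,"hand":0},{"wx":0,"wy":0,"wz":0,"dx":0,"dy":0,"dz":0,"hand":0}]'
python3 -c "
import m;m.angles();t=m.env.grab_frame('top')[0];s=m.env.grab_frame('scene')[0]
cv=m.cv2;cv.imwrite('pics/c2.png',m.np.vstack([cv.resize(t[195:250,210:335],None,fx=6,fy=6,interpolation=0),cv.resize(s[145:185,185:310],None,fx=6,fy=6,interpolation=0)]))"
```

```text
time: 23.8
ee_pos: [0.4142, -0.1838, 0.2151]
tool_rot: [-3.139, 0.002, 0.025]
contact_force: [0.6, 1.0, 0.8]
opening: 0.0003
grasp_force: 0.0
top left [(-1, -1.2, -0.48), (4, -0.46, 0.42), (3, 0.44, 1.12)] theta: [3.18]
top mid [(2, -1.2, -0.44), (1, -0.42, 0.46), (0, 0.48, 1.2)] theta: [0.82]
top right [(3, -1.2, -0.42), (2, -0.4, 0.38), (1, 0.4, 1.2)] theta: [1.59]
scene left [(0, -1.14, -0.6), (4, -0.58, 0.38), (3, 0.4, 1.2)] theta: [3.1]
scene mid [(1, -1.2, 0.4), (0, 0.42, 1.2)] theta: []
scene right [(2, -1.2, -0.88), (2, -0.82, 0.3), (1, 0.32, 1.2)] theta: [1.34]
```

View pics/c2.png

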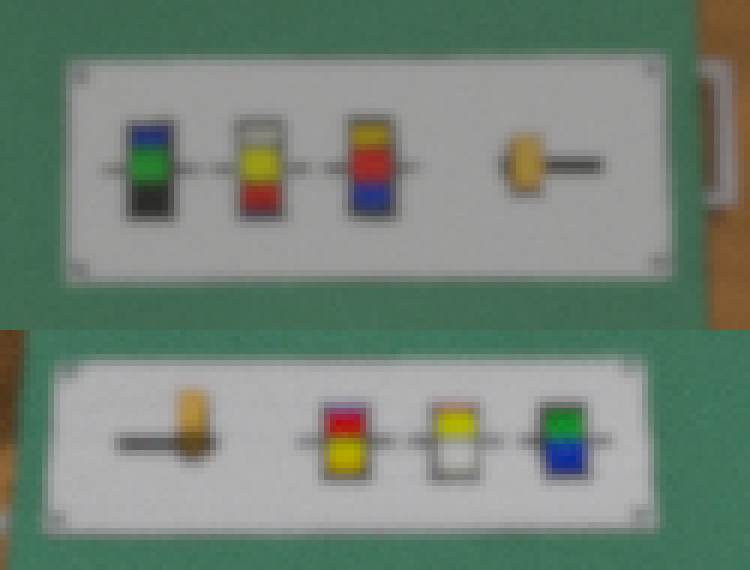

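```bash

python3 -m inch '[{"wx":0,"wy":0,"wz":0,"dx":23.5,"dy":37,"dz":0,"hand":0},{"wx":0,"wy":0,"wz":0,"dx":23.5,"dy":37,"dz":0,"hand":0},{"wx":0,"wy":0,"wz":0,"dx":23.5,"dy":37,"dz":0,"hand":0},{"wx":0,"wy":0,"wz":0,"dx":23.5,"dy":37,"dz":0,"hand":0},{"wx":0,"wy":0,"wz":0,"dx":0,"dy":0,"dz":-30,"hand":0},{"wx":0,"wy":0,"wz":0,"dx":0,"dy":0,"dz":-15,"hand":0},{"wx":0,"wy":0,"wz":0,"dx":0,"dy":0,"dz":0,"hand":0},{"wx":0,"wy":0,"wz":0,"dx":0,"dy":0,"dz":0,"hand":0}]'
python3 -c "
import m;print(m.env.state()['ee_pos'])"
```

```text
time: 25.0
ee_pos: [0.5093, -0.0376, 0.1718]
tool_rot: [3.141, -0.001, 0.024]
contact_force: [-0.7, 0.5, 1.0]
opening: 0.0
grasp_force: 0.0
[ 0.50932025 -0.03758695  0.17175713]
```

```bash

python3 -m inch '[{"wx":0,"wy":0,"wz":0,"dx":0,"dy":0,"dz":-15,"hand":0},{"wx":0,"wy":0,"wz":0,"dx":0,"dy":0,"dz":-15,"hand":0},{"wx":0,"wy":0,"wz":0,"dx":0,"dy":0,"dz":-10,"hand":0},{"wx":0,"wy":0,"wz":0,"dx":0,"dy":0,"dz":0,"hand":0},{"wx":0,"wy":0,"wz":0,"dx":0,"dy":-3,"dz":0,"hand":0},{"wx":0,"wy":0,"wz":0,"dx":0,"dy":-3,"dz":0,"hand":0},{"wx":0,"wy":0,"wz":0,"dx":0,"dy":0,"dz":0,"hand":0},{"wx":0,"wy":0,"wz":0,"dx":0,"dy":0,"dz":0,"hand":0}]'
```

```text
time: 26.0
ee_pos: [0.5091, -0.043, 0.1312]
tool_rot: [3.142, -0.0, 0.025]
contact_force: [-0.0, -0.2, -0.3]
opening: -0.0
grasp_force: 0.0
```

```bash

python3 -m inch '[{"wx":0,"wy":0,"wz":0,"dx":0,"dy":-1.5,"dz":0,"hand":0},{"wx":0,"wy":0,"wz":0,"dx":0,"dy":-1.5,"dz":0,"hand":0},{"wx":0,"wy":0,"wz":0,"dx":0,"dy":-1.5,"dz":0,"hand":0},{"wx":0,"wy":0,"wz":0,"dx":0,"dy":-1.5,"dz":0,"hand":0},{"wx":0,"wy":0,"wz":0,"dx":0,"dy":-1,"dz":0,"hand":0},{"wx":0,"wy":0,"wz":0,"dx":0,"dy":-1,"dz":0,"hand":0},{"wx":0,"wy":0,"wz":0,"dx":0,"dy":0,"dz":0,"hand":0},{"wx":0,"wy":0,"wz":0,"dx":0,"dy":0,"dz":0,"hand":0}]'
```

```text
time: 27.0
ee_pos: [0.5089, -0.0504, 0.131]
tool_rot: [-3.141, -0.0, 0.025]
contact_force: [-0.2, 2.6, 0.6]
opening: 0.0002
grasp_force: 1.5
```

```bash

python3 -m inch '[{"wx":0,"wy":0,"wz":0,"dx":0,"dy":-1,"dz":0,"hand":0},{"wx":0,"wy":0,"wz":0,"dx":0,"dy":-1,"dz":0,"hand":0},{"wx":0,"wy":0,"wz":0,"dx":0,"dy":-1,"dz":0,"hand":0},{"wx":0,"wy":0,"wz":0,"dx":0,"dy":-1,"dz":0,"hand":0},{"wx":0,"wy":0,"wz":0,"dx":0,"dy":-1,"dz":0,"hand":0},{"wx":0,"wy":0,"wz":0,"dx":0,"dy":0,"dz":0,"hand":0},{"wx":0,"wy":0,"wz":0,"dx":0,"dy":0,"dz":0,"hand":0},{"wx":0,"wy":0,"wz":0,"dx":0,"dy":0,"dz":0,"hand":0}]'
```

```text
time: 28.0
ee_pos: [0.5091, -0.0563, 0.131]
tool_rot: [3.141, -0.0, 0.025]
contact_force: [0.7, 2.9, -1.6]
opening: -0.0
grasp_force: 1.1
```

```bash

python3 -m inch '[{"wx":0,"wy":0,"wz":0,"dx":0,"dy":-2,"dz":0,"hand":0},{"wx":0,"wy":0,"wz":0,"dx":0,"dy":-2,"dz":0,"hand":0},{"wx":0,"wy":0,"wz":0,"dx":0.1,"dy":-2,"dz":0,"hand":0},{"wx":0,"wy":0,"wz":0,"dx":0,"dy":-2,"dz":0,"hand":0},{"wx":0,"wy":0,"wz":0,"dx":0.1,"dy":-2,"dz":0,"hand":0},{"wx":0,"wy":0,"wz":0,"dx":0,"dy":-2,"dz":0,"hand":0},{"wx":0,"wy":0,"wz":0,"dx":0,"dy":-1,"dz":0,"hand":0},{"wx":0,"wy":0,"wz":0,"dx":0,"dy":0,"dz":0,"hand":0}]'
python3 -m inch '[{"wx":0,"wy":0,"wz":0,"dx":0,"dy":-0.8,"dz":0,"hand":0},{"wx":0,"wy":0,"wz":0,"dx":0,"dy":-0.8,"dz":0,"hand":0},{"wx":0,"wy":0,"wz":0,"dx":0,"dy":-0.8,"dz":0,"hand":0},{"wx":0,"wy":0,"wz":0,"dx":0,"dy":0,"dz":0,"hand":0},{"wx":0,"wy":0,"wz":0,"dx":0,"dy":0,"dz":0,"hand":0},{"wx":0,"wy":0,"wz":0,"dx":0,"dy":0,"dz":0,"hand":0},{"wx":0,"wy":0,"wz":0,"dx":0,"dy":0,"dz":0,"hand":0},{"wx":0,"wy":0,"wz":0,"dx":0,"dy":0,"dz":0,"hand":0}]'
```

```text
time: 29.0
ee_pos: [0.5091, -0.0694, 0.1311]
tool_rot: [3.141, -0.0, 0.025]
contact_force: [1.0, 3.0, -0.8]
opening: -0.0003
grasp_force: 1.2
time: 30.0
ee_pos: [0.5092, -0.0716, 0.1311]
tool_rot: [3.141, -0.0, 0.025]
contact_force: [1.8, 2.2, -0.3]
opening: 0.0002
grasp_force: 1.2
```

```bash

python3 -m inch '[{"wx":0,"wy":0,"wz":0,"dx":0,"dy":-0.5,"dz":0,"hand":0},{"wx":0,"wy":0,"wz":0,"dx":0,"dy":-0.5,"dz":0,"hand":0},{"wx":0,"wy":0,"wz":0,"dx":0,"dy":-0.5,"dz":0,"hand":0},{"wx":0,"wy":0,"wz":0,"dx":0,"dy":0,"dz":0,"hand":0},{"wx":0,"wy":0,"wz":0,"dx":0,"dy":0,"dz":0,"hand":0},{"wx":0,"wy":0,"wz":0,"dx":0,"dy":0,"dz":0,"hand":0},{"wx":0,"wy":0,"wz":0,"dx":0,"dy":0,"dz":0,"hand":0},{"wx":0,"wy":0,"wz":0,"dx":0,"dy":0,"dz":0,"hand":0}]'
```

```text
time: 31.0
ee_pos: [0.5092, -0.073, 0.1311]
tool_rot: [3.142, -0.0, 0.025]
contact_force: [1.5, 3.8, 0.2]
opening: -0.0
grasp_force: 1.4
```

```bash

python3 -m inch '[{"wx":0,"wy":0,"wz":0,"dx":0,"dy":-0.5,"dz":0,"hand":0},{"wx":0,"wy":0,"wz":0,"dx":0,"dy":-0.5,"dz":0,"hand":0},{"wx":0,"wy":0,"wz":0,"dx":0,"dy":-0.3,"dz":0,"hand":0},{"wx":0,"wy":0,"wz":0,"dx":0,"dy":0,"dz":0,"hand":0},{"wx":0,"wy":0,"wz":0,"dx":0,"dy":0,"dz":0,"hand":0},{"wx":0,"wy":0,"wz":0,"dx":0,"dy":0,"dz":0,"hand":0},{"wx":0,"wy":0,"wz":0,"dx":0,"dy":0,"dz":0,"hand":0},{"wx":0,"wy":0,"wz":0,"dx":0,"dy":0,"dz":0,"hand":0}]'
```

```text
time: 32.0
ee_pos: [0.5091, -0.0743, 0.131]
tool_rot: [3.141, 0.0, 0.025]
contact_force: [1.2, 2.9, 0.2]
opening: 0.0
grasp_force: 1.5
```

```bash

python3 -m inch '[{"wx":0,"wy":0,"wz":0,"dx":0,"dy":-0.5,"dz":0,"hand":0},{"wx":0,"wy":0,"wz":0,"dx":0,"dy":-0.5,"dz":0,"hand":0},{"wx":0,"wy":0,"wz":0,"dx":0,"dy":-0.3,"dz":0,"hand":0},{"wx":0,"wy":0,"wz":0,"dx":0,"dy":0,"dz":0,"hand":0},{"wx":0,"wy":0,"wz":0,"dx":0,"dy":0,"dz":0,"hand":0},{"wx":0,"wy":0,"wz":0,"dx":0,"dy":0,"dz":0,"hand":0},{"wx":0,"wy":0,"wz":0,"dx":0,"dy":0,"dz":0,"hand":0},{"wx":0,"wy":0,"wz":0,"dx":0,"dy":0,"dz":0,"hand":0}]'
```

```text
time: 33.0
ee_pos: [0.5091, -0.0743, 0.131]
tool_rot: [-3.14, 0.0, 0.026]
contact_force: [1.5, 5.2, 1.7]
opening: -0.0002
grasp_force: 2.5
```

```bash

python3 -m inch '[{"wx":0,"wy":0,"wz":0,"dx":0,"dy":5,"dz":0,"hand":0},{"wx":0,"wy":0,"wz":0,"dx":0,"dy":3,"dz":0,"hand":0},{"wx":0,"wy":0,"wz":0,"dx":0,"dy":0,"dz":10,"hand":0},{"wx":0,"wy":0,"wz":0,"dx":0,"dy":0,"dz":40,"hand":0},{"wx":0,"wy":0,"wz":0,"dx":0,"dy":0,"dz":40,"hand":0},{"wx":0,"wy":0,"wz":0,"dx":-25,"dy":-45,"dz":0,"hand":0},{"wx":0,"wy":0,"wz":0,"dx":-25,"dy":-45,"dz":0,"hand":0},{"wx":0,"wy":0,"wz":0,"dx":-25,"dy":-45,"dz":0,"hand":0}]'
python3 -m inch '[{"wx":0,"wy":0,"wz":0,"dx":-25,"dy":-45,"dz":0,"hand":0},{"wx":0,"wy":0,"wz":0,"dx":-20,"dy":-45,"dz":0,"hand":0},{"wx":0,"wy":0,"wz":0,"dx":0,"dy":0,"dz":0,"hand":0},{"wx":0,"wy":0,"wz":0,"dx":0,"dy":0,"dz":0,"hand":0},{"wx":0,"wy":0,"wz":0,"dx":0,"dy":0,"dz":0,"hand":0},{"wx":0,"wy":0,"wz":0,"dx":0,"dy":0,"dz":0,"hand":0},{"wx":0,"wy":0,"wz":0,"dx":0,"dy":0,"dz":0,"hand":0},{"wx":0,"wy":0,"wz":0,"dx":0,"dy":0,"dz":0,"hand":0}]'
python3 -c "
import m;m.angles();t=m.env.grab_frame('top')[0];s=m.env.grab_frame('scene')[0]
cv=m.cv2;cv.imwrite('pics/c3.png',m.np.vstack([cv.resize(t[170:270,150:410],None,fx=2.9,fy=2.9),cv.resize(s[140:220,105:365],None,fx=2.9,fy=2.9)]))"
```

```text
time: 34.0
ee_pos: [0.433, -0.2045, 0.2219]
tool_rot: [3.14, -0.0, 0.025]
contact_force: [1.4, 0.2, -0.5]
opening: -0.0002
grasp_force: 0.0
time: 35.0
ee_pos: [0.3892, -0.2923, 0.221]
tool_rot: [-3.142, 0.0, 0.026]
contact_force: [-0.3, -0.3, -0.9]
opening: 0.0004
grasp_force: 0.0
top left [(-1, -1.2, -0.48), (4, -0.46, 0.42), (3, 0.44, 1.1)] theta: [3.18]
top mid [(2, -1.2, -0.44), (1, -0.42, 0.46), (0, 0.48, 1.2)] theta: [0.82]
top right [(3, -1.2, -0.42), (2, -0.4, 0.38), (1, 0.4, 1.2)] theta: [1.59]
scene left [(0, -1.14, -0.58), (4, -0.56, 0.38), (3, 0.4, 1.2)] theta: [3.11]
scene mid [(1, -1.2, 0.4), (0, 0.42, 1.2)] theta: []
scene right [(2, -1.2, -0.92), (2, -0.8, 0.3), (1, 0.32, 1.2)] theta: [1.35]
```

View pics/c3.png

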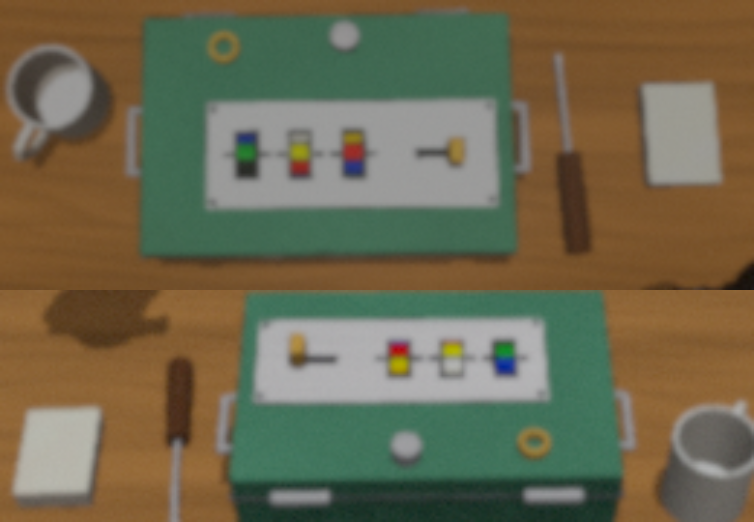

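The picture shows the knob at the right end of its slot (crop pixel 456,152). Green, yellow and red are centred on the index marks, and nothing around the box has moved.

```bash
python3 -c "
from bench import env;print(env.close_job())"
```

```text
the job is handed in; nothing more can be done
None
```

The job is handed in: the wheels show 4-1-2, the bolt is drawn to its end stop, the pressing forces I read stayed under 8 N, and the last picture shows nothing else moved (about 35 s used).

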